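# Preset the exposure counter, load the film cassette and start

## Robot

A 7-joint arm with a two-finger parallel gripper is mounted at the origin on a cart in front of the work surface, level with it; the furniture and walls round the work are solid. World frame = base frame: x ahead of the robot, y to its left, z up, the work surface at z = 0. Lengths are in m, angles in rad, forces in N, time in s.
With the tool pointing down it reaches from about 0.35 to 0.9 m from the base axis. Payload 7.2 kg.
Tool frame: the origin (TCP) lies midway between the tips of the shut fingers; the grasp point (between the pads) lies 19 mm behind it; z points along the fingers, y is the line along which they close (so a half turn about z gives the same grasp; the last joint's range is limited). The gripper opens to 88 mm and grips with 3 to 60 N. Pads are 20 mm wide; open, the fingers measure 115 mm over their backs; the gripper's body (75 mm by 178 mm) begins 61 mm behind the grasp point.
Start: joints at [-1.391, 0.411, -0.013, 1.596, 0.006, 1.134, -0.082], TCP at [0.153, 0.606, 0.223] pointing down, gripper open.
Joint ranges: [-2.95, 2.95], [-0.29, 1.99], [-1.47, 1.44], [0.14, 2.54], [-1.03, 4.17], [0.13, 1.85], [-2.86, 2.86]. Speed limits (rad/s): [2.39, 2.39, 3.01, 3.01, 3.14, 3.14, 3.14].

## Interface

Orientations are given as a unit quaternion [x, y, z, w].
In Python, from plant import env gives the robot as it stands.
- The arm moves only by the shell command python3 drive.py 'ROWS' [OPENING] [FORCE]. ROWS is a JSON list of rows, 1 to 20 of them, each of 6 numbers: dx, dy, dz in m, then a rotation vector rx, ry, rz in rad; each row shifts and turns the commanded pose from where the row before left it, along the tool's axes as they then stand; what a row does not reach is not made up. A row lasts 1/10 s, in which the tool goes at most 0.05 m and 0.15 rad, less where a joint would pass 70% of its speed; a pose out of reach is approached as far as the arm can. OPENING is the finger opening in m, set as the command begins (- or left out keeps the last). The fingers move at their own pace and stop on an object; FORCE is the grip in N (left out, the last holds). Time passes only in rows, so rows that do not move let the fingers close. It prints the time, the measured TCP pose, the force, the opening and the grip force at its end.
- env.state(): the state, without advancing time (a new reading comes with each control period).
- env.grab_frame(name): name is "scene" or "side" or "wrist"; returns the picture (480x640x3 uint8, red, green, blue); there is no depth.
- env.camera_info(name): a dict with "K" (3x3 intrinsics, pixels), "rvec" (rotation vector, rad) and "tvec" (3), from world to camera coordinates, as OpenCV has them. Camera axes: x right, y down, z forward; pixel columns grow to the right and rows downward; lengths in m; the calibration is good to about 2 mm. A picture is of the moment at which its call begins: read the wrist's pose just before it. camera_info takes no time and is no camera call; for the wrist camera it gives the pose at the moment of the call.
- env.sign_off(): hands the job in; it is judged then, once.
The state is a dict: "time": time; "qpos": joint angles; "qvel": joint speeds; "joint_efforts": joint torques, N m; "position": TCP position; "ee_rot": TCP orientation; "contact_force": force on the tool from outside, world axes, zero at the start; "wrist_torque": the same for the moment, N m; "opening": finger opening in m; "finger_force": force on a finger pad.
Only numpy, scipy, OpenCV 4.12 (cv2) and the standard library are available. Lean on these libraries where they do the work, as an engineer would, in place of code of your own. Each camera call takes 0.05 s, during which the arm holds its last target. There are 200 camera calls.

## Task

Set up the film exposure unit: first turn the three thumbwheels so that their windows read 4 - 7 - 2 from left to right, each clicked in. Then slide the film cassette nose first into the unit's slot until it is fully home, let it go, and only then press the green start key all the way down. Leave the preset and the cassette as set, and do not shift the slide carton, marker, beaker or film carton around the unit.

Things in the scene. Friction and masses are not known exactly. Their poses are not given: they have to be found in the camera images.
- exposure_unit: white bench exposure unit with a grey control panel, fixed; origin at bench level, x points away from the robot into the unit, y to its left, z up. Right part (y -128 to 22 mm, x -75 to 60 mm): control housing 91 mm tall with the three thumbwheels. Left part (y 22 to 128 mm): exposure housing 52 mm tall with the cassette slot in its front and the green start key on top.
- rim_left (a point): point on the top panel (91 mm above the bench) at the middle of the left wheel's tooth slot, right above the wheel's axis; axes as the unit. All wheels are alike: axis along the unit's y, 33 mm below the panel; 14 mm wide rim with ten grey teeth 4.4 mm thick, root radius 38, tip radius 54 mm, 36 degrees apart.
- rim_mid (a point): point on the top panel (91 mm above the bench) at the middle of the middle wheel's tooth slot, right above the wheel's axis; axes as the unit. The rims are 42 mm apart. With a digit clicked in, one tooth stands upright (tip 21 mm above the panel), its neighbours lean 36 degrees fore and aft (tips 32 mm off, 11 mm above the panel); the others are under the panel.
- rim_right (a point): point on the top panel (91 mm above the bench) at the middle of the right wheel's tooth slot, right above the wheel's axis; axes as the unit. Gap between neighbouring teeth 21 mm, measured 4 mm above the panel. The tooth slots reach 46 mm fore and aft; the panel is flat for 29 mm in front of them, 14 mm behind.
- window_left (a point): middle of the left wheel's window, 20 x 18 mm, 18 mm to the left of its rim: shows one white digit, 12 mm tall, on a black drum, upright as seen from the robot; the other two wheels have the same window, each left of its rim, with a red mark beside it
- wheel_left (a joint): left thumbwheel; the value is the wheel's turn in rad, digit in the window = value / 0.6283 (0 to 9, stops just past 0 and 9, no wrap). Pushing the top of the wheel away from the robot (the unit's +x) raises the digit. A sprung click holds it at each whole digit (up to about 3 N at the tooth tips) and pulls it to the nearest one when released.
- wheel_mid (a joint): middle thumbwheel; the value is the wheel's turn in rad, digit in the window = value / 0.6283 (0 to 9, stops just past 0 and 9, no wrap). Pushing the top of the wheel away from the robot (the unit's +x) raises the digit. A sprung click holds it at each whole digit (up to about 3 N at the tooth tips) and pulls it to the nearest one when released.
- wheel_right (a joint): right thumbwheel; the value is the wheel's turn in rad, digit in the window = value / 0.6283 (0 to 9, stops just past 0 and 9, no wrap). Pushing the top of the wheel away from the robot (the unit's +x) raises the digit. A sprung click holds it at each whole digit (up to about 3 N at the tooth tips) and pulls it to the nearest one when released.
- cassette: dark film cassette, 110 (x) x 80 (y) x 16 mm, 0.14 to 0.28 kg, lying on the bench; origin at the centre of its underside, +x towards its nose. Grip bar across its rear end, see grip_bar; two steel clips at the rear edge
- grip_bar (a point): top middle of the aluminium grip bar: 60 mm long in cassette y, 10 mm thick in x, from 24 to 42 mm above the cassette's underside (8 mm air under it), 35 mm behind the cassette's centre, 90 mm behind the nose; pinched along the cassette's x
- cassette_nose (a point): bottom middle of the cassette's front (nose) edge; its +x goes into the slot first
- slot_mouth (a point): middle of the slot's floor at the front face of the exposure housing. The slot is 84 mm wide (cassette 80) and 21 mm high, floor 4 mm above the bench; the floor runs on 33 mm in front of the face, between two side guides, 19 mm tall, that flare out over 29 mm to about 100 mm wide. Axes as the unit; the slot runs along its x
- slot_end (a point): middle of the slot's floor at its end stop, 65 mm behind slot_mouth: here the nose arrives when the cassette is home; 45 mm of the cassette with its grip bar then stays outside
- start (a joint): travel of the green start key, 0 up to 0.006 m fully down; sprung, 5 N to the bottom, comes back up by itself
- start_top (a point): centre of the top of the green start key, 28 mm across, pressed straight down
- slide_carton: bystander: small white carton of microscope slides with a purple band, 31 x 82 x 32 mm; origin under its centre
- marker: bystander: blue and black marker pen, 130 mm long, lying on the bench; origin under its centre
- glass_beaker: bystander: empty beaker, 77 mm wide, 88 mm tall; origin under its centre
- film_carton: bystander: white and green carton of film, 64 x 131 x 61 mm; origin under its centre

How it is judged:
By the outcome, as a careful person would: the job done as asked, in the order asked, and still so for the second after the job is handed in, with the robot touching nothing.
It also fails if it takes over 69 s, if anything falls off the work surface, if the arm or the gripper's body presses on something with over 40 N, if the wrist force passes 120 N, or if a joint passes its speed limit or range.

## Working session

There is one attempt and no reset: what is moved stays moved. The work goes in short steps, Python scripts to look and compute and a shell command to move; the robot and the scene stay as the last step left them, time stands still between calls to the robot, and variables do not carry over. Pictures are saved under pics/ and viewed, at most 10 in all, crops included, and the job is handed in when it is done.

```bash
ls; mkdir -p pics
python3 - <<'E'
from plant import env
import cv2,numpy as np
s=env.state();print(s['time'],s['position'],s['ee_rot'],s['opening'])
for n in("scene","side"):
    f=env.grab_frame(n);cv2.imwrite(f"pics/{n}0.png",f[:,:,::-1])
    c=env.camera_info(n);R=cv2.Rodrigues(np.array(c['rvec'],float))[0];print(n,c['K'],-R.T@np.array(c['tvec']),R[2])
E
```

```text
drive.py
pics
plant.py
0.0 [0.15319841 0.6054181  0.2218171 ] [ 1.23562170e-01  9.92336520e-01 -7.86565700e-04 -4.71816935e-05] 0.08785117550388548
scene [[624.79875183   0.         317.61774835]
 [  0.         624.79875183 242.26366871]
 [  0.           0.           1.        ]] [-0.14657154 -0.66466182  1.16936027] [ 0.46255461  0.45859683 -0.75877018]
side [[519.30461642   0.         322.64368689]
 [  0.         519.30461642 245.1047387 ]
 [  0.           0.           1.        ]] [0.29001699 0.9221342  0.80939167] [ 0.18985274 -0.76659535 -0.61342278]
```

View pics/scene0.png

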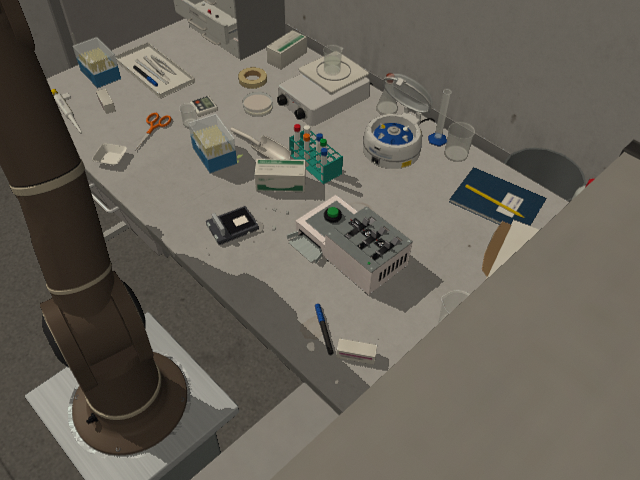

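View pics/side0.png

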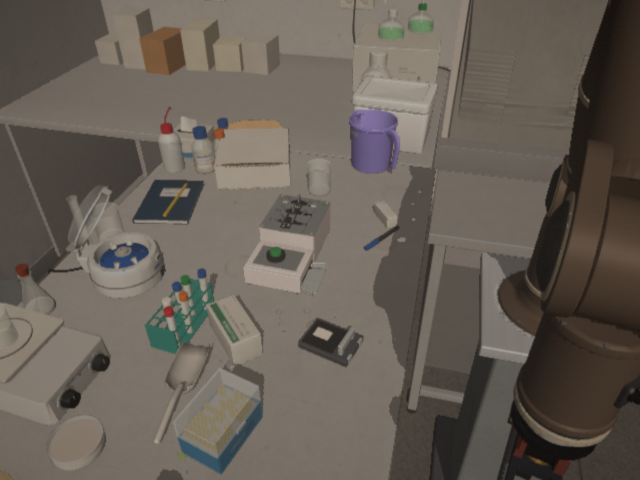

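The scene view shows the unit with its green key at about (333,211), its wheels at (375,235) and the cassette at (233,224). In the side view the key is at (275,254) and the cassette at (331,340), with the grip bar on the robot side.

```bash
cat > h.py <<'E'
import numpy as np,cv2
from plant import env
from scipy.spatial.transform import Rotation as Ro
def cam(n):
    c=env.camera_info(n);R=cv2.Rodrigues(np.array(c['rvec'],float))[0]
    return np.array(c['K'],float),R,np.array(c['tvec'],float).ravel()
def ray(c,p):
    K,R,t=c;d=R.T@np.linalg.solve(K,[p[0],p[1],1.]);return -R.T@t,d/np.linalg.norm(d)
def plane(c,p,z):
    o,d=ray(c,p);return o+d*(z-o[2])/d[2]
def tri(obs):
    A=np.zeros((3,3));b=np.zeros(3)
    for c,p in obs:
        o,d=ray(c,p);M=np.eye(3)-np.outer(d,d);A+=M;b+=M@o
    return np.linalg.solve(A,b)
def proj(c,X):
    K,R,t=c;x=K@(R@np.asarray(X,float)+t);return x[:2]/x[2]
E
python3 - <<'E'
from h import *
S,D=cam("scene"),cam("side");g={}
for n in("scene","side"):
    f=cv2.imread(f"pics/{n}0.png").astype(int);b,gg,r=f[...,0],f[...,1],f[...,2]
    m=((gg>60)&(gg>1.6*r)&(gg>1.4*b)).astype(np.uint8)
    k,l,st,ce=cv2.connectedComponentsWithStats(m)
    for i in range(1,k):
        if st[i,4]>20:print(n,st[i],ce[i])
print('key',tri([(S,(333,211)),(D,(275,254))]))
for p in[(233,224)]:print('cass',plane(S,p,.016))
print(plane(D,(331,340),.016))
# corners of control housing top in scene / base
print('housing corners',[plane(S,p,.091).round(3) for p in[(321,236),(370,276),(411,240),(362,204)]])
im=cv2.imread("pics/scene0.png")[180:300,190:430];cv2.imwrite("pics/c0.png",cv2.resize(im,(800,400),interpolation=cv2.INTER_CUBIC))
W=cam("wrist");s=env.state();T=Ro.from_quat(s['ee_rot']);o=-W[1].T@W[2]
print('wristcam in tool',T.inv().apply(o-s['position']),T.inv().apply(W[1][2]),T.inv().apply(W[1][0]),W[0][0,0])
E
```

```text
scene [279  43  14   8  27] [285.18518519  46.55555556]
scene [320 139   7   6  29] [322.89655172 140.96551724]
scene [282 161  21   3  47] [292.57446809 161.74468085]
scene [327 207  11  10  87] [332.16091954 211.42528736]
side [420   4   6   6  33] [422.57575758   6.42424242]
side [270 248  11   9  77] [275.05194805 251.5974026 ]
side [181 276   8   9  57] [184.85964912 279.70175439]
key [0.62079781 0.04844048 0.06514028]
cass [0.44517997 0.21999453 0.016     ]
[0.44448159 0.22943799 0.016     ]
housing corners [array([ 0.53 , -0.005,  0.091]), array([ 0.526, -0.161,  0.091]), array([ 0.671, -0.155,  0.091]), array([0.673, 0.001, 0.091])]
wristcam in tool [ 0.07434679 -0.00144737 -0.16236404] [-2.73574387e-01 -1.90207885e-04  9.61850830e-01] [-2.14641744e-05  9.99999981e-01  1.91647008e-04] 413.6922482138223
```

View pics/c0.png

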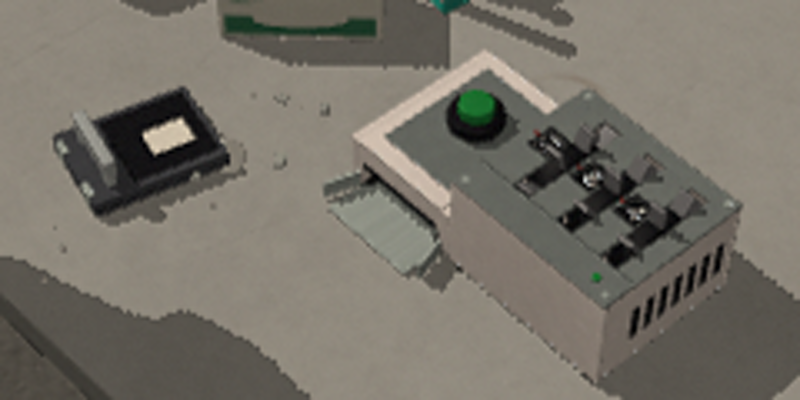

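The crop shows three tooth slots running front to back, each with its window to the left. The film carton lies beyond the unit and the cassette's nose points toward +x. Next I move the wrist camera over the unit.

```bash
R='[-0.0235,-0.0331,-0.0016,0,0,0]'; python3 drive.py '[[0,0,-0.02,0,0,-0.11],[0,0,-0.01,0,0,-0.11],[-0.0235,-0.0331,0,0,0,0],[-0.0235,-0.0331,0,0,0,0],[-0.0235,-0.0331,0,0,0,0],[-0.0235,-0.0331,0,0,0,0],[-0.0235,-0.0331,0,0,0,0],[-0.0235,-0.0331,0,0,0,0],[-0.0235,-0.0331,0,0,0,0],[-0.0235,-0.0331,0,0,0,0],[-0.0235,-0.0331,0,0,0,0],[-0.0235,-0.0331,0,0,0,0],[-0.0235,-0.0331,0,0,0,0],[-0.0235,-0.0331,0,0,0,0],[-0.0235,-0.0331,0,0,0,0],[-0.0235,-0.0331,0,0,0,0],[-0.0235,-0.0331,0,0,0,0],[-0.0235,-0.0331,0,0,0,0],[-0.0235,-0.0331,0,0,0,0],[0,0,0,0,0,0]]' 0
python3 - <<'E'
from h import *
s=env.state();print(s['position'],Ro.from_quat(s['ee_rot']).as_matrix().round(3))
W=cam("wrist");np.savez("w1.npz",K=W[0],R=W[1],t=W[2])
f=env.grab_frame("wrist")[:,:,::-1];cv2.imwrite("pics/w1.png",f)
E
```

```text
time: 2.1
position: [0.5388, 0.0267, 0.2524]
ee_rot: [0.017, 1.0, -0.001, 0.0]
contact_force: [0.5, 0.1, -0.5]
opening: 0.0007
finger_force: 0.0
[0.53877586 0.02668585 0.25244118] [[-0.999  0.035  0.001]
 [ 0.035  0.999 -0.003]
 [-0.001 -0.003 -1.   ]]
```

View pics/w1.png

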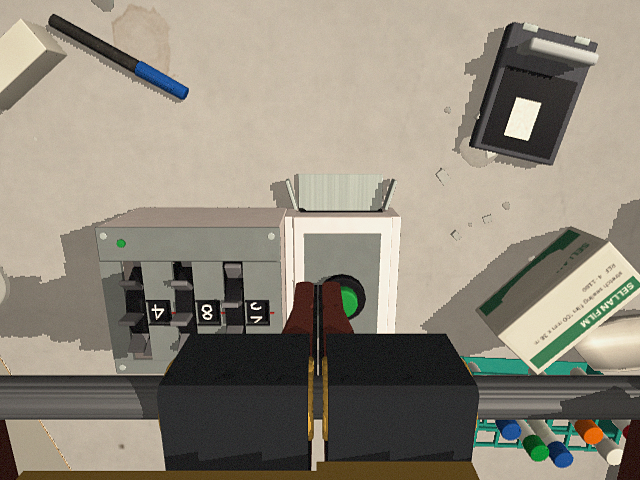

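Run:
```python
import cv2
f=cv2.imread("pics/w1.png")[200:380,90:300]
cv2.imwrite("pics/c1.png",cv2.resize(f,None,fx=3.3,fy=3.3,interpolation=cv2.INTER_CUBIC))
```

```text
(no output)
```

View pics/c1.png

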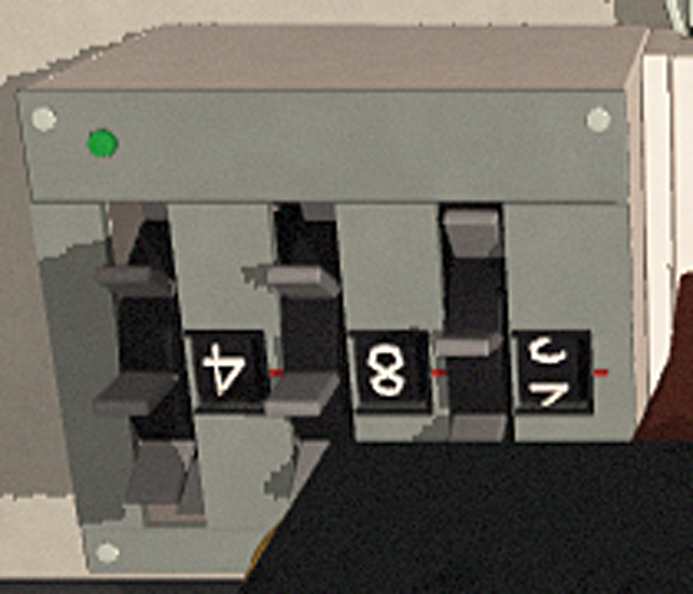

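Rotated 180° for the robot's view, the windows read right = 4 and mid = 8, with left caught between two digits (2 and 3, it seems). The red marks are at y≈313 and the slots' front ends at y≈261.

Run:
```python
from h import *
z=np.load("w1.npz");W=(z['K'],z['R'],z['t']);S,D=cam("scene"),cam("side")
c=lambda x,y:(90+x/3.3,200+y/3.3)
P=lambda p,h=.091:plane(W,p,h).round(4)[:2]
print('corners',P(c(18,90)),P(c(626,90)),P(c(90,572)))
for n,(a,b) in dict(right=(105,170),mid=(270,337),left=(440,504)).items():print(n,'slot front',P(c(a,203)),P(c(b,203)))
print('marks',P(c(277,373)),P(c(438,373)),P(c(601,373)))
print('screws',P(c(43,119)),P(c(598,119)),P(c(107,552)))
# heights by two views: key, screw front-left, led
f=cv2.imread("pics/w1.png").astype(int);m=((f[...,1]>60)&(f[...,1]>1.6*f[...,2])&(f[...,1]>1.4*f[...,0])).astype(np.uint8)
k,l,st,ce=cv2.connectedComponentsWithStats(m)
for i in range(1,k):
    if st[i,4]>20 and st[i,0]<400:print(st[i],ce[i])
print('screw FL 3D',tri([(W,c(598,119)),(S,(190+465/3.333,180+180/3.333))]), 'led',tri([(W,c(102,143)),(S,(190+597/3.333,180+278/3.333))]))
print('screw far right',tri([(W,c(107,552)),(S,(190+728/3.333,180+204/3.333))]))
# cassette
g=cv2.cvtColor(cv2.imread("pics/w1.png"),cv2.COLOR_BGR2GRAY)
m=(g<70).astype(np.uint8);m[:,:440]=0;m[200:]=0;m[:,615:]=0
ct=max(cv2.findContours(m,0,2)[0],key=cv2.contourArea);print('cass blob',cv2.contourArea(ct),cv2.minAreaRect(ct))
cv2.imwrite("pics/c2.png",cv2.resize(cv2.imread("pics/w1.png")[0:230,270:640],None,fx=2.1,fy=2.1,interpolation=cv2.INTER_CUBIC))
```

```text
corners [ 0.5384 -0.1548] [ 0.5435 -0.0061] [ 0.6733 -0.1598]
right slot front [ 0.5682 -0.1383] [ 0.5687 -0.122 ]
mid slot front [ 0.5696 -0.0969] [ 0.5702 -0.0801]
left slot front [ 0.571  -0.0544] [ 0.5716 -0.0383]
marks [ 0.616  -0.1012] [ 0.6174 -0.0594] [ 0.6189 -0.0171]
screws [ 0.546 -0.15 ] [ 0.5506 -0.0134] [ 0.6673 -0.1542]
[117 239   9   9  56] [120.58928571 242.92857143]
[341 286  17  31 374] [348.85026738 300.38502674]
screw FL 3D [ 0.5501274  -0.0131127   0.08951908] led [ 0.55156791 -0.13577608  0.09133967]
screw far right [ 0.66518515 -0.15320726  0.09164365]
cass blob 7937.5 ((531.1725463867188, 96.87026977539062), (91.69450378417969, 129.9381866455078), 17.52556800842285)
```

View pics/c2.png

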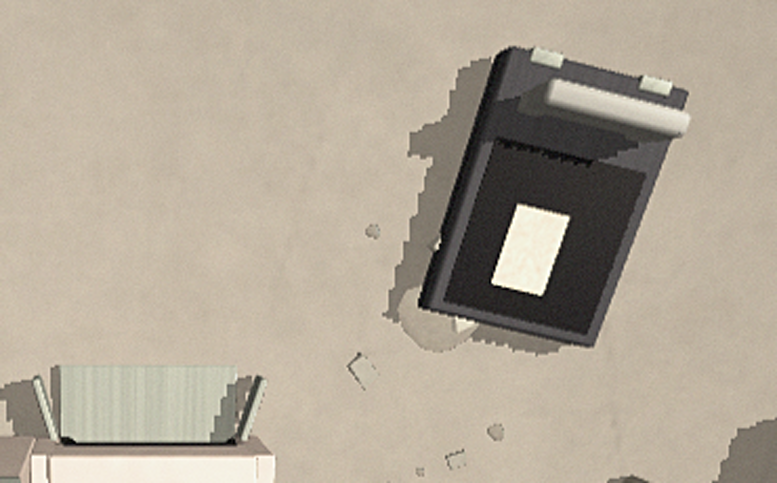

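The crop shows the cassette yawed about -17° with its grip bar at the rear, and the slot ramp at full-frame x≈298-382. The tool is already aligned with the unit (yaw about -0.034), and the rim centres are about (0.617,-0.048), (0.616,-0.090) and (0.614,-0.132). Next is the approach behind the mid wheel's upright tooth.

```bash
python3 drive.py '[[-0.0194,-0.0228,0.0245,0,0,0],[-0.0194,-0.0228,0.0245,0,0,0],[-0.0194,-0.0228,0.0245,0,0,0],[-0.0194,-0.0228,0.0245,0,0,0],[-0.0194,-0.0228,0.0245,0,0,0],[0,0,0,0,0,0]]' 0
```

```text
time: 2.75
position: [0.6296, -0.0862, 0.126]
ee_rot: [0.015, 1.0, -0.001, -0.003]
contact_force: [0.0, -0.2, 0.1]
opening: -0.0001
finger_force: 0.0
```

```bash
python3 drive.py '[[-0.002,-0.004,0,0,0,0],[0,0,0.022,0,0,0],[0,0,0,0,0,0]]'
```

```text
time: 3.05
position: [0.6314, -0.0861, 0.1072]
ee_rot: [0.013, 1.0, 0.001, -0.001]
contact_force: [0.3, 0.7, 0.1]
opening: 0.0004
finger_force: 0.0
```

```bash
python3 drive.py '[[0,-0.003,0.004,0,0,0],[0.01,0,0,0,0,0],[0.01,0,0,0,0,0],[0.011,0,0,0,0,0],[0,0,0,0,0,0]]'
python3 - <<'E'
from h import *
for i in range(3):
    s=env.state();print(s['position'].round(4),s['contact_force'].round(1))
    cam("side");env.grab_frame("side")
E
```

```text
time: 3.55
position: [0.5994, -0.0906, 0.1046]
ee_rot: [0.014, 1.0, 0.0, -0.001]
contact_force: [-0.1, 0.2, -0.5]
opening: 0.0006
finger_force: 0.0
[ 0.5994 -0.0906  0.1046] [-0.1  0.2 -0.5]
[ 0.6004 -0.0906  0.1046] [ 0.2 -0.6  0.1]
[ 0.6011 -0.0905  0.1046] [-0.1 -0.   0.2]
```

```bash
python3 drive.py '[[0,0,-0.018,0,0,0],[-0.0155,-0.0203,0,0,0,0],[-0.0155,-0.0203,0,0,0,0],[0,0,0,0,0,0],[0,0,0.02,0,0,0],[0,0,0,0,0,0],[0.01,0,0,0,0,0],[0.01,0,0,0,0,0],[0.011,0,0,0,0,0],[0,0,0,0,0,0]]'
python3 drive.py '[[0,0,-0.018,0,0,0],[-0.0155,0,0,0,0,0],[-0.0155,0,0,0,0,0],[0,0,0,0,0,0],[0,0,0.018,0,0,0],[0,0,0,0,0,0],[0.01,0,0,0,0,0],[0.01,0,0,0,0,0],[0.011,0,0,0,0,0],[0,0,0,0,0,0]]'
```

```text
time: 4.7
position: [0.5984, -0.1312, 0.1027]
ee_rot: [0.014, 1.0, 0.0, -0.001]
contact_force: [0.2, 0.4, -1.0]
opening: 0.0006
finger_force: 0.0
time: 5.7
position: [0.5983, -0.1314, 0.1027]
ee_rot: [0.014, 1.0, 0.0, -0.001]
contact_force: [0.0, -0.4, 0.3]
opening: 0.0008
finger_force: 0.0
```

```bash
python3 drive.py '[[0,0,-0.018,0,0,0],[0.008,0.042,0,0,0,0],[0.008,0.042,0,0,0,0],[0,0,0,0,0,0],[0,0,0.018,0,0,0],[0,0,0,0,0,0],[-0.012,0,0,0,0,0],[-0.012,0,0,0,0,0],[-0.012,0,0,0,0,0],[-0.012,0,0,0,0,0],[0,0,0,0,0,0]]'
python3 drive.py '[[0,0,-0.02,0,0,0],[0.04,0.03,-0.02,0,0,0],[0.04,0.03,-0.03,0,0,0],[0.02,0.03,-0.03,0,0,0],[0,0,0,0,0,0],[0,0,0,0,0,0]]'
python3 - <<'E'
from h import *
W=cam("wrist");np.savez("w2.npz",K=W[0],R=W[1],t=W[2])
f=env.grab_frame("wrist")[:,:,::-1];cv2.imwrite("pics/w2.png",f)
u,v=proj(W,[.616,-.075,.091]).astype(int);print(u,v)
g=f[max(v-70,0):v+70,max(u-110,0):u+110];cv2.imwrite("pics/c3.png",cv2.resize(cv2.rotate(g,cv2.ROTATE_180),None,fx=3.4,fy=3.4,interpolation=cv2.INTER_CUBIC))
E
```

```text
time: 6.8
position: [0.6358, -0.0488, 0.1026]
ee_rot: [0.014, 1.0, -0.0, 0.0]
contact_force: [0.1, 0.8, 1.0]
opening: 0.0008
finger_force: 0.4
time: 7.4
position: [0.5456, 0.0384, 0.1975]
ee_rot: [0.013, 1.0, 0.0, 0.001]
contact_force: [-0.5, -0.3, 0.5]
opening: 0.0006
finger_force: 0.0
165 336
```

View pics/c3.png

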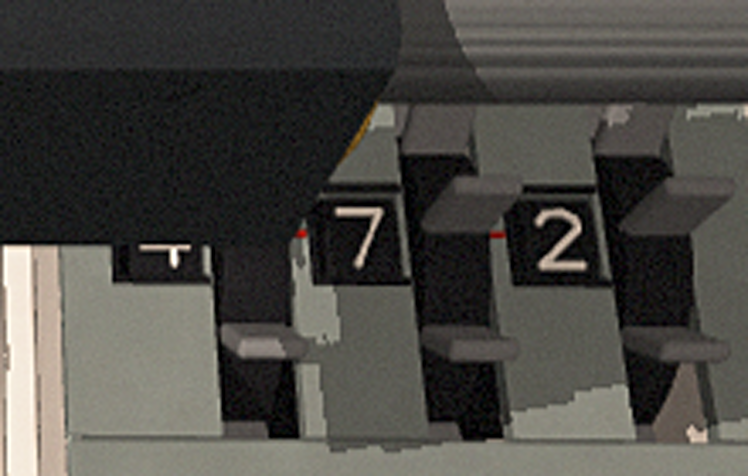

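The windows show 7 and 2, with the lower half of a 4 on the left. The left wheel's teeth line up with the others, so all three are clicked in. Next I work out the cassette's pose.

Run:
```python
from h import *
z=np.load("w1.npz");W=(z['K'],z['R'],z['t']);S=cam("scene");D=cam("side")
c=lambda x,y:(270+x/2.1,y/2.1)
P=lambda x,y,h:plane(W,c(x,y),h).round(4)[:2]
C=[P(438,308,.016),P(595,340,.016),P(688,92,.016),P(512,48,.016)]
print('corners NR,NL,RL,RR',C,'mean',np.mean(C,0))
d=(C[0]+C[1]-C[2]-C[3])/2;print('len',np.linalg.norm(d),'yaw',np.arctan2(d[1],d[0]),'width',np.linalg.norm(C[0]-C[1]))
e1,e2=P(549,92,.042),P(690,122,.042);print('bar',e1,e2,(e1+e2)/2,np.linalg.norm(e1-e2),'yaw',np.arctan2(-(e2-e1)[0],(e2-e1)[1]))
# height of bar from two views: side view bright bar
for n,cm in(("side",D),("scene",S)):
    print(n,'proj bar mid',proj(cm,[*((e1+e2)/2),.042]),'center',proj(cm,[*np.mean(C,0),.016]))
# slot: ramp near edge, guide ends
print('ramp',P(58,366,.004),P(236,366,.004),'face bottom',P(62,442,.004),P(236,442,.004),'face top corners',P(32,456,.052),P(273,456,.052))
# fitted bar mask in w1, with w2
for n in("w1","w2"):
    z=np.load(n+".npz");w=(z['K'],z['R'],z['t']);f=cv2.imread(f"pics/{n}.png").astype(int)
    g=f.min(2);u,v=proj(w,[*((e1+e2)/2),.042]).astype(int);print(n,u,v)
    m=np.zeros(g.shape,np.uint8);sl=np.s_[max(v-22,0):v+22,max(u-55,0):u+55];m[sl]=(g[sl]>110)
    k,l,st,ce=cv2.connectedComponentsWithStats(m)
    for i in range(1,k):
        if st[i,4]>100:
            r=cv2.minAreaRect(np.argwhere(l==i)[:,::-1].astype(np.float32));print(n,st[i],ce[i],r)
```

```text
corners NR,NL,RL,RR [array([0.4905, 0.1775]), array([0.5071, 0.2493]), array([0.4054, 0.2758]), array([0.386 , 0.2006])] mean [0.44725 0.2258 ]
len 0.10604079403701203 yaw -0.2360584971632727 width 0.07369396176078472
bar [0.4073 0.2053] [0.4202 0.2621] [0.41375 0.2337 ] 0.058246459119846924 yaw -0.22332440572289067
side proj bar mid [345.83273955 335.46438083] center [330.07567088 338.42894587]
scene proj bar mid [218.48704657 220.34613735] center [232.17012609 222.32558306]
ramp [0.5117 0.0056] [0.5146 0.0892] face bottom [0.5481 0.0058] [0.551  0.0895] face top corners [ 0.5439 -0.0047] [0.5475 0.0982]
w1 565 50
w1 [ 531   28   89   44 2388] [586.15410385  46.84631491] ((575.0, 49.5), (43.0, 88.0), 90.0)
w2 594 30
w2 [ 554    8   86   44 2063] [606.4241396   25.94280175] ((596.4999389648438, 29.499996185302734), (84.99998474121094, 42.99999237060547), 0.0)
```

```bash
python3 drive.py '[[0.0228,0.032,0,0,0,0],[0.0228,0.032,0,0,0,0],[0.0228,0.032,0,0,0,0],[0.0228,0.032,0,0,0,0],[0.0228,0.032,0,0,0,0],[0.0228,0.032,0,0,0,0],[0,0,0,0,0,0.148],[0,0,0,0,0,0.148],[0,0,0,0,0,0.148],[0,0,0,0,0,0.148],[0,0,0,0,0,0.148],[0,0,0,0,0,0.148],[0,0,0,0,0,0.148],[0,0,0,0,0,0.148],[0,0,0,0,0,0.148],[0,0,0,0,0,0.148],[0,0,0,0,0,0.148],[0,0,0,0,0,0.147],[0,0,0,0,0,0],[0,0,0,0,0,0]]' 0.04
python3 - <<'E'
from h import *
s=env.state();print(s['position'].round(4),s['qpos'].round(2));M=Ro.from_quat(s['ee_rot']).as_matrix();print(M.round(3),np.arctan2(M[1,1],M[0,1]))
W=cam("wrist");np.savez("w3.npz",K=W[0],R=W[1],t=W[2])
f=env.grab_frame("wrist")[:,:,::-1];cv2.imwrite("pics/w3.png",f)
print(proj(W,[.4137,.2337,.042]))
E
```

```text
time: 9.45
position: [0.4147, 0.2327, 0.1957]
ee_rot: [0.783, 0.622, -0.001, 0.0]
contact_force: [0.6, 0.4, -0.0]
opening: 0.0401
finger_force: 0.0
[0.4147 0.2327 0.1957] [-1.07  0.19  0.53  2.01 -0.12  0.97 -0.71]
[[ 0.227  0.974 -0.001]
 [ 0.974 -0.227 -0.002]
 [-0.002 -0.    -1.   ]] -0.22931042899960344
[315.41586428 219.83166517]
```

View pics/w3.png

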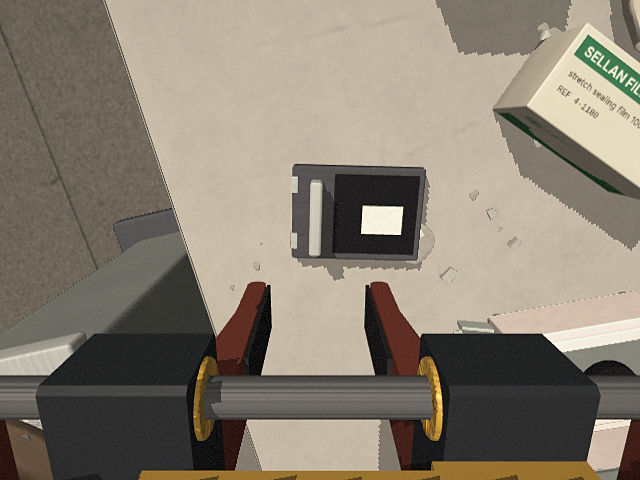

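The view shows the grip bar at x 309–322, y 179–256, aligned with the closing direction. The predicted point (315,220) lies right on it. I check its height across two views.

```bash
python3 - <<'E'
from h import *
L=lambda n:(lambda z:(z['K'],z['R'],z['t']))(np.load(n+".npz"))
a,b=L("w1"),L("w3")
l=tri([(a,(598.6,58.1)),(b,(316,180))]);r=tri([(a,(531.4,43.8)),(b,(316,256))])
print(l,r,(l+r)/2)
p,q=plane(b,(316,180),.042),plane(b,(316,256),.042);m=(p+q)/2;print(m,'yaw',np.arctan2(-(p-q)[0],(p-q)[1]))
s=env.state();T=Ro.from_quat(s['ee_rot']).as_matrix();print('tool delta',T.T@(np.array([m[0],m[1],.021])-s['position']))
# nose edge
p,q=plane(b,(424,168),.016),plane(b,(418,261),.016);print('nose',p,q)
E
python3 -c "
import cv2;f=cv2.imread('pics/w2.png');print(f.shape)"
```

```text
[0.42055722 0.26353939 0.0398617 ] [0.40741847 0.20490439 0.04285581] [0.41398784 0.23422189 0.04135876]
[0.41430105 0.23426011 0.042     ] yaw -0.23038738459848218
tool delta [ 0.00138174 -0.00055049  0.17490367]
nose [0.5087029  0.25000302 0.016     ] [0.49088461 0.17175064 0.016     ]
(480, 640, 3)
```

```bash
python3 drive.py '[[0.0014,-0.0005,0.035,0,0,0],[0,0,0.035,0,0,0],[0,0,0.035,0,0,0],[0,0,0.035,0,0,0],[0,0,0.02,0,0,0],[0,0,0.01,0,0,0],[0,0,0,0,0,0]]'
```

```text
time: 10.2
position: [0.4138, 0.2345, 0.0255]
ee_rot: [0.784, 0.621, -0.001, 0.0]
contact_force: [-0.1, 0.3, 0.2]
opening: 0.0399
finger_force: 0.0
```

Close, grip firmly, then lift slightly.

```bash
python3 drive.py '[[0,0,0.004,0,0,0],[0,0,0,0,0,0],[0,0,0,0,0,0],[0,0,0,0,0,0],[0,0,0,0,0,0],[0,0,0,0,0,0]]' 0 30; python3 drive.py '[[0,0,-0.01,0,0,0],[0,0,-0.02,0,0,0],[0,0,0,0,0,0],[0,0,0,0,0,0]]'
```

```text
time: 10.8
position: [0.4143, 0.2356, 0.0231]
ee_rot: [0.784, 0.621, 0.0, -0.0]
contact_force: [-1.2, 0.2, 6.0]
opening: 0.0097
finger_force: 30.0
time: 11.2
position: [0.4142, 0.2356, 0.0527]
ee_rot: [0.784, 0.621, 0.001, -0.0]
contact_force: [-0.6, -0.7, -1.9]
opening: 0.0093
finger_force: 30.0
```

```bash
python3 drive.py '[[0,0,0,0,0,-0.098],[0,0,0,0,0,-0.098],[-0.0265,0.0005,0,0,0,0],[-0.0265,0.0005,0,0,0,0],[-0.0265,0.0005,0,0,0,0],[-0.0265,0.0005,0,0,0,0],[-0.0265,0.0005,0,0,0,0],[-0.0265,0.0004,0,0,0,0],[-0.0236,0,0,0,0,0],[0,0,0,0,0,0],[0,0,0,0,0,0]]'
python3 - <<'E'
from h import *
s=env.state();print(s['position'].round(4));M=Ro.from_quat(s['ee_rot']).as_matrix();print(M.round(3),np.arctan2(M[1,1],M[0,1]))
W=cam("wrist");np.savez("w4.npz",K=W[0],R=W[1],t=W[2])
f=env.grab_frame("wrist")[:,:,::-1];cv2.imwrite("pics/w4.png",f)
print(proj(W,[.5457,.047,.004]))
E
```

```text
time: 12.3
position: [0.4102, 0.0525, 0.052]
ee_rot: [0.72, 0.694, -0.0, -0.0]
contact_force: [0.3, 0.0, -2.1]
opening: 0.0099
finger_force: 30.0
[0.4102 0.0525 0.052 ]
[[ 0.037  0.999 -0.001]
 [ 0.999 -0.037 -0.   ]
 [-0.    -0.001 -1.   ]] -0.03729535526398172
[569.51791031 266.03279638]
```

View pics/w4.png

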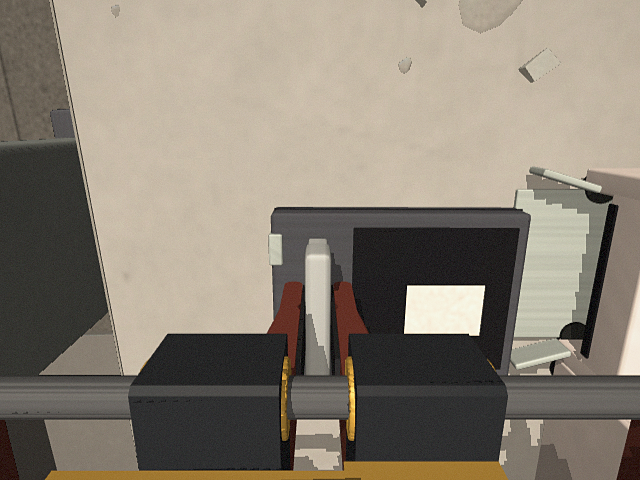

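The view shows the cassette held level, with its left edge at y≈210, its nose at x≈525 and its tilt relative to the ramp small. The ramp floor runs over x 514–610, y 190–338.

Run:
```python
from h import *
z=np.load("w4.npz");W=(z['K'],z['R'],z['t'])
u=np.array([.9994,-.0345]);v=np.array([.0345,.9994]);o=np.array([.5457,.047])
def U(p,h):
    q=plane(W,p,h)[:2]-o;return (q@u).round(4),(q@v).round(4)
print('floor L front',U((515,190),.004),'floor R front',U((515,338),.004),'R back',U((585,339),.004))
print('guide L tip, root (top)',U((532,168),.023),U((606,193),.023),'guide R root',U((570,350),.023),'tip',U((511,366),.023))
print('face bottom L,R',U((615,206),.023),U((585,356),.023))
print('cass L rear,front',U((280,210),.045),U((526,212),.045),'nose R',U((503,372),.045))
print('bar end',U((317,240),.071))
```

```text
floor L front (np.float64(-0.0346), np.float64(0.0412)) floor R front (np.float64(-0.0238), np.float64(-0.043)) R back (np.float64(0.0159), np.float64(-0.0438))
guide L tip, root (top) (np.float64(-0.0372), np.float64(0.0542)) (np.float64(-0.0011), np.float64(0.0426)) guide R root (np.float64(-0.0044), np.float64(-0.0395)) tip (np.float64(-0.0339), np.float64(-0.0489))
face bottom L,R (np.float64(0.0043), np.float64(0.0364)) (np.float64(0.004), np.float64(-0.043))
cass L rear,front (np.float64(-0.151), np.float64(0.0395)) (np.float64(-0.0484), np.float64(0.0383)) nose R (np.float64(-0.0489), np.float64(-0.0379))
bar end (np.float64(-0.1356), np.float64(0.0338))
```

```bash
python3 drive.py '[[0,0,0.012,0,0,-0.005],[0,0,0.011,0,0,0],[0,0,0,0,0,0],[0,0.01,0,0,0,0],[0,0.01,0,0,0,0],[0,0.01,0,0,0,0],[0,0,0,0,0,0]]'; python3 drive.py '[[0,0.01,0,0,0,0],[0,0.01,0,0,0,0],[0,0.01,0,0,0,0],[0,0,0,0,0,0]]'
```

```text
time: 13.05
position: [0.443, 0.0518, 0.0299]
ee_rot: [0.718, 0.696, 0.001, 0.001]
contact_force: [-0.1, 0.2, -1.6]
opening: 0.01
finger_force: 30.0
time: 13.45
position: [0.4724, 0.0508, 0.0296]
ee_rot: [0.718, 0.696, 0.001, 0.001]
contact_force: [-0.2, 0.1, -2.1]
opening: 0.0099
finger_force: 30.0
```

```bash
python3 drive.py '[[0,0.011,0,0,0,0],[0,0.011,0,0,0,0],[0,0.011,0,0,0,0],[0,0.009,0,0,0,0],[0,0,0,0,0,0]]'; python3 drive.py '[[0,0.003,0,0,0,0],[0,0.003,0,0,0,0],[0,0,0,0,0,0]]'
```

```text
time: 13.95
position: [0.5141, 0.0494, 0.0295]
ee_rot: [0.718, 0.696, 0.0, 0.001]
contact_force: [-0.2, -0.2, -2.5]
opening: 0.0099
finger_force: 30.0
time: 14.25
position: [0.5187, 0.0493, 0.0295]
ee_rot: [0.718, 0.696, 0.0, 0.0]
contact_force: [-0.2, -0.9, -1.3]
opening: 0.0098
finger_force: 30.0
```

```bash
python3 drive.py '[[0,0.001,0.002,0,0,0],[0,0.0015,0,0,0,0],[0,0.0015,0,0,0,0],[0,0,0,0,0,0]]'; python3 drive.py '[[0,0.002,0,0,0,0],[0,0.002,0,0,0,0],[0,0,0,0,0,0]]'
```

```text
time: 14.65
position: [0.5202, 0.0495, 0.0271]
ee_rot: [0.718, 0.696, -0.001, -0.002]
contact_force: [-8.2, 0.2, 3.4]
opening: 0.0097
finger_force: 30.0
time: 14.95
position: [0.5202, 0.0494, 0.027]
ee_rot: [0.718, 0.696, -0.004, -0.005]
contact_force: [-20.1, 0.6, 18.6]
opening: 0.0096
finger_force: 30.0
```

```bash
python3 drive.py '[[0,-0.003,0,0,0,0],[0,0,0,0,0,0]]'; python3 drive.py '[[0,0,0,0,0,0],[0,0,0,0,0,0],[0,0,0,0,0,0],[0,0,0,0,0,0]]' 0.018
```

```text
time: 15.15
position: [0.5202, 0.0494, 0.0271]
ee_rot: [0.718, 0.696, -0.002, -0.002]
contact_force: [-9.5, 0.1, 5.2]
opening: 0.0095
finger_force: 30.0
time: 15.55
position: [0.5241, 0.0492, 0.0276]
ee_rot: [0.718, 0.696, 0.0, 0.0]
contact_force: [-0.2, -0.3, -0.1]
opening: 0.0176
finger_force: 0.0
```

```bash
python3 drive.py '[[0,-0.0038,0,0,0,0],[0,0,0,0,0,0],[0,0,-0.01,0,0,0],[0,0,-0.03,0,0,0],[0,0,-0.04,0,0,0],[0,0,-0.04,0,0,0],[0,0,-0.04,0,0,0],[0,0,0,0,0,0],[0,0,0,0,0,0]]'
python3 - <<'E'
from h import *
W=cam("wrist");np.savez("w5.npz",K=W[0],R=W[1],t=W[2])
f=env.grab_frame("wrist")[:,:,::-1];cv2.imwrite("pics/w5.png",f)
S,D=cam("scene"),cam("side");obs=[]
for n,cm,im in(("w5",W,f),("scene",S,env.grab_frame("scene")[:,:,::-1]),("side",D,env.grab_frame("side")[:,:,::-1])):
    g=im.astype(int);m=((g[...,1]>60)&(g[...,1]>1.6*g[...,2])&(g[...,1]>1.4*g[...,0])).astype(np.uint8)
    k,l,st,ce=cv2.connectedComponentsWithStats(m);p=proj(cm,[.618,.043,.065])
    i=min(range(1,k),key=lambda i:np.hypot(*(ce[i]-p))+(1e3 if st[i,4]<40 else 0));print(n,p,st[i],ce[i]);obs.append((cm,ce[i]))
print(tri(obs[:2]),tri(obs),tri(obs[1:]));X=tri(obs)
for c,p in obs:print(proj(c,X)-p, plane(c,p,.062))
a=f[100:400,200:600];cv2.imwrite("pics/c5.png",cv2.resize(a,(800,600)))
E
```

```text
time: 16.45
position: [0.5201, 0.0495, 0.1887]
ee_rot: [0.718, 0.696, 0.001, 0.0]
contact_force: [-0.3, 1.2, -1.0]
opening: 0.0182
finger_force: 0.0
w5 [453.64491018 235.2267679 ] [ 438  215   43   41 1289] [459.27695888 234.97750194]
scene [333.07565392 213.5073951 ] [327 207  11  10  91] [332.14285714 211.53846154]
side [276.05926418 252.15812639] [270 248  11   9  79] [275.03797468 251.70886076]
[0.61854393 0.04530369 0.07087374] [0.61923913 0.04575168 0.0691743 ] [0.61872233 0.04677916 0.06885587]
[-1.75100901 -2.04662819] [0.62307609 0.04222455 0.062     ]
[ 0.55007462 -0.06998116] [0.62308886 0.05113934 0.062     ]
[ 0.03169709 -0.32775116] [0.62212471 0.03843344 0.062     ]
```

View pics/w5.png

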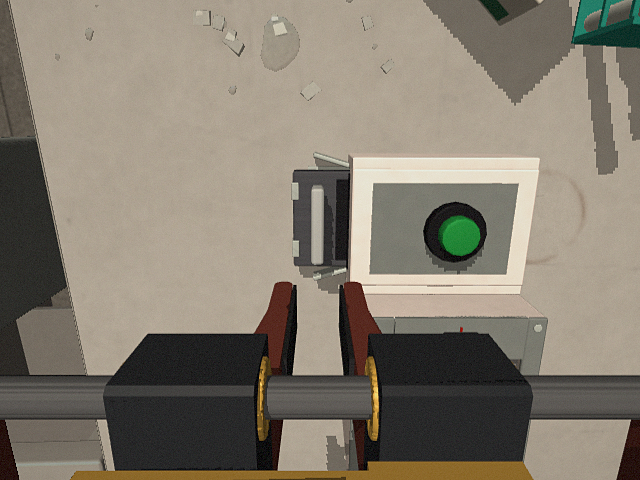

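The view shows the cassette's rear end and bar outside the slot, square and fully in. The green key is at (459,235), about (0.619, 0.0455, 0.069). I press it with shut fingers.

```bash
python3 drive.py '[[0,0.033,0.02,0,0,0],[0,0.033,0.02,0,0,0],[0,0.033,0.02,0,0,0],[-0.0006,0,0.04,0,0,0],[0,0,0,0,0,0],[0,0,0,0,0,0]]' 0; python3 drive.py '[[0,0,0.008,0,0,0],[0,0,0.005,0,0,0],[0,0,0,0,0,0]]'
```

```text
time: 17.2
position: [0.6171, 0.0451, 0.0863]
ee_rot: [0.718, 0.696, -0.002, -0.001]
contact_force: [0.5, 0.0, -0.4]
opening: 0.0004
finger_force: 0.0
time: 17.5
position: [0.6187, 0.0459, 0.0751]
ee_rot: [0.718, 0.696, 0.001, 0.0]
contact_force: [-0.2, -0.0, 0.9]
opening: 0.0005
finger_force: 0.3
```

```bash
python3 drive.py '[[0,0,0.003,0,0,0],[0,0,0.002,0,0,0],[0,0,0,0,0,0]]'; python3 drive.py '[[0,0,0.003,0,0,0],[0,0,0,0,0,0]]'; python3 drive.py '[[0,0,0.002,0,0,0],[0,0,0,0,0,0],[0,0,0,0,0,0]]'
```

```text
time: 17.8
position: [0.6189, 0.0459, 0.0699]
ee_rot: [0.718, 0.696, 0.0, 0.0]
contact_force: [0.0, 0.4, 4.4]
opening: 0.0007
finger_force: 2.1
time: 18.0
position: [0.619, 0.0459, 0.0687]
ee_rot: [0.718, 0.696, 0.001, -0.0]
contact_force: [-7.1, 1.2, 19.9]
opening: 0.0002
finger_force: 9.8
time: 18.3
position: [0.6191, 0.0459, 0.0684]
ee_rot: [0.718, 0.696, 0.001, -0.0]
contact_force: [-11.9, 0.2, 35.3]
opening: 0.0004
finger_force: 17.2
```

```bash
python3 drive.py '[[0,0,-0.005,0,0,0],[0,0,-0.02,0,0,0],[0,0,-0.04,0,0,0],[0,-0.033,-0.02,0,0,0],[0,-0.033,-0.02,0,0,0],[0.0006,-0.033,-0.02,0,0,0],[0,0,0,0,0,0],[0,0,0,0,0,0],[0,0,0,0,0,0]]' 0.018
python3 - <<'E'
from h import *
W=cam("wrist");f=env.grab_frame("wrist")[:,:,::-1];cv2.imwrite("pics/w6.png",f)
z=np.load("w5.npz");a=cv2.imread("pics/w5.png")
for n,(r,c) in dict(cass=((155,285),(285,352)),bystand=((0,60),(420,640)),unit=((150,300),(352,550))).items():
    A,B=[cv2.cvtColor(np.ascontiguousarray(i[r[0]:r[1],c[0]:c[1]]),cv2.COLOR_BGR2GRAY).astype(np.float32) for i in(a,f)]
    print(n,cv2.phaseCorrelate(A,B))
print(proj((z['K'],z['R'],z['t']),[.5,.05,.02])-proj(W,[.5,.05,.02]))
E
```

```text
time: 19.2
position: [0.5202, 0.0494, 0.189]
ee_rot: [0.718, 0.696, -0.0, 0.0]
contact_force: [-0.3, -0.2, -0.6]
opening: 0.018
finger_force: 0.0
cass ((0.18174782479742646, 0.19658226915957755), 1.0440262841589656)
bystand ((1.1996960299934898, -0.4057421664078724), 1.055733605561433)
unit ((0.1315362593625906, -0.3074684783930337), 0.9800688229878743)
[-0.31588628  0.51907251]
```

The cassette hasn't moved relative to the unit, and the key has come back up. Handing in.

```bash
python3 -c "
from plant import env
print(env.sign_off())"
```

```text
the job is handed in; nothing more can be done
None
```

The wheels are set to 4-7-2 (the left 4 read from its visible lower half), the cassette went home in the slot and was released, the start key was then pressed to the bottom, and the job was handed in at about 19 s; no verdict was returned.

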